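# Change grit: shut one abrasive case, flip the other open

### The arm

A 6-joint arm with a two-finger parallel gripper is mounted at the origin on the work surface. World frame = base frame: x ahead of the robot, y to its left, z up, the work surface at z = 0. Lengths are in m, angles in rad, forces in N, time in s.
With the tool pointing down it reaches from about 0.4 to 0.825 m from the base axis. Payload 7 kg.
Tool frame: the origin (TCP) lies on the mounting face of the last link; the fingertips stand arm.tcp_to_tips ahead of it and the grasp point (between the pads) lies 159 mm ahead of it (arm.tcp_to_tips is the distance from the TCP to the fingertips, in m); z points along the fingers, y is the direction in which the jaws open and shut (so a half turn about z gives the same grasp; the last joint's range is limited). The gripper opens to 88 mm and grips with 3 to 60 N. Pads are 19 mm wide; open, the fingers measure 130 mm over their backs; the gripper's body (78 mm by 193 mm) begins 47 mm behind the grasp point.
Start: joints at [-0.979, 0.359, 0.012, 0, -1.224, -0.288], TCP at [0.202, -0.644, 0.405] pointing down, gripper open.
Joint ranges: [-3.07, 3.07], [-1.43, 2.12], [-1.02, 1.25], [-3.03, 1.67], [-3.05, -0], [-3.03, 3.03]. Speed limits (rad/s): [2.39, 2.39, 3.01, 3.14, 3.14, 3.14].

### API

Orientations are given as [roll, pitch, yaw] about the fixed x, y, z axes, in that order (R = Rz(yaw) Ry(pitch) Rx(roll)).
In Python, from station import arm, cams, job_done, finder gives the robot as it stands.
- The arm moves only by the tool play_rows, never from a script. Its argument "targets" is a list that holds one entry, the list of rows, each a list of 4 numbers: the shift along the tool's x, y, z in m, then the turn about the tool's z in degrees. A call has 1 to 5 rows; each row is the pose to reach, as a shift and turn from the pose commanded when the call began, along the tool's axes at that moment; what a row does not reach only later rows make up. A row lasts 1/8 s, in which the tool goes at most 62.5 mm and 10.7 degrees, less where a joint would pass 70% of its speed; a pose out of reach is approached as far as the arm can. A call with a gripper value outside its range is refused whole. "grip" is the closure in counts, from 0 (fully open) to 255 (shut), set as the call begins (left out, the last holds). The fingers move at their own pace and stop on an object; "newtons" is the grip in N (left out, the last holds). Time passes only in rows, so rows that repeat a pose let the fingers close. It gives the time, the measured TCP pose, the force and the opening at its end, in the units of the state.
- arm.get_state(): the state, without advancing time (a new reading comes with each control period).
- cams.grab_frame(name): name is "scene" or "top"; returns (picture, depth): 480x640x3 uint8, red, green, blue; 480x640 float32, m along the optical axis (not along the pixel's ray), 0 where there is no reading.
- cams.camera_params(name): a dict with "intrinsics" (3x3 intrinsics, pixels), "position" and "attitude" of the camera in the world. Camera axes: x right, y down, z forward; pixel columns grow to the right and rows downward; lengths in m; the calibration is good to about 2 mm. A picture is of the moment at which its call begins. camera_params takes no time and is no camera call.
- job_done(): hands the job in, once; it reports no verdict.
Trained networks look in the newest picture that a camera, given by its name, has taken for a name from the list of things; names that differ only in an ending like _2 or _b are one class to them, and where a whole thing is asked for, a point or a joint stands for the part that bears it (a point fixed in the world has none). Each returns a list of dicts, best first, with "score" (0 to 1); they miss things now and then, are a little off and sometimes report something else, mostly with a low value. They report only what shows in the picture. A call takes as long as a camera call. They do not tell look-alikes from the thing itself.
- finder.find_in(camera, query): "xyz" ([x, y, z] in m, in world coordinates, good to about 4 mm: the middle of the surface that is visible of it).
- finder.masks_of(camera, query): "mask" (480x640 bool, what is visible of it).
The state is a dict: "t": time; "q": joint angles; "qd": joint speeds; "joint_efforts": joint torques, N m; "eef_pos": TCP position; "ee_rot": TCP orientation; "force": force on the tool from outside, world axes, zero at the start; "moment": the same for the moment, N m; "width": finger opening in m.
Only numpy, scipy, OpenCV 4.12 (cv2) and the standard library are available. Lean on these libraries where they do the work, as an engineer would, in place of code of your own. Each camera call takes 0.05 s, during which the arm holds its last target. There are 200 camera calls.

### The job

Change over from the coarse to the fine abrasive sticks without mixing grits: first push the lid of the long case, which stands open, over so that it falls fully shut, and only then flip up the lid of the square case with a fingertip under its thumb tab, past its balance point, so that it stays leaning back fully open by itself. Push only: do not lift, tip or shove the cases along the bench, and leave everything else where it stands.

Things in the scene. Friction and masses are not known exactly. Their poses are not given: they have to be found in the camera images.
- long_box: the long wooden case, wider than deep, with four sections of abrasive sticks: 100 mm deep (its x), 170 mm wide (its y), 70 mm high without the 8 mm lid; stands loose on the bench, about 1.6 kg. Origin: centre of its underside. Its x axis points from the front (thumb tab) to the back (hinge), z up; the front looks roughly to the robot's right (yaw 0.85 to 2.0).
- long_lid (a joint): lid angle of the long case, rad: 0 shut, 1.85 fully back at its stop. Hinged along the top rear edge, easy hinge, no latch, lid 0.14 to 0.25 kg: below about 1.5 it drops shut softly by itself, beyond about 1.6 it drops back to the stop. Starts open at its stop, leaning back, its outer face to the rear.
- long_tab (a point): middle of the outer edge of the thumb tab, on its underside (inner face of the lid). The tab, 80 mm wide and 8 mm thick, continues the lid 35 mm past the box's front wall, so a fingertip fits under it; shut, its underside is 70 mm above the bench. It lies 135 mm from the hinge line. The point turns with the lid: x from tab towards hinge, z out of the lid's outer face.
- long_hinge (a point): middle of the hinge line, at the top of the rear wall, 50 mm behind the box's centre and 70 mm above the bench; turns with the lid, hinge axis along y.
- square_box: the square wooden case, taller, as wide as deep: 120 mm deep (its x), 120 mm wide (its y), 85 mm high without the 8 mm lid; stands loose on the bench, about 1.6 kg. Origin: centre of its underside. Its x axis points from the front (thumb tab) to the back (hinge), z up; the front looks roughly to the robot's right (yaw 0.85 to 2.0).
- square_lid (a joint): lid angle of the square case, rad: 0 shut, 1.85 fully back at its stop. Hinged along the top rear edge, easy hinge, no latch, lid 0.14 to 0.25 kg: below about 1.5 it drops shut softly by itself, beyond about 1.6 it drops back to the stop. Starts shut.
- square_tab (a point): middle of the outer edge of the thumb tab, on its underside (inner face of the lid). The tab, 80 mm wide and 8 mm thick, continues the lid 35 mm past the box's front wall, so a fingertip fits under it; shut, its underside is 85 mm above the bench. It lies 155 mm from the hinge line. The point turns with the lid: x from tab towards hinge, z out of the lid's outer face.
- square_hinge (a point): middle of the hinge line, at the top of the rear wall, 60 mm behind the box's centre and 85 mm above the bench; turns with the lid, hinge axis along y.
- rough_stone: bystander, loose: seven-sided rough brown stone, 44 mm wide, 31 mm high. Origin: centre of its underside.
- cabochon: bystander, loose: domed amber stone, 36 mm across, 15 mm high. Origin: centre of its underside.
- stone_tray: bystander, loose: shallow aluminium tray 100 x 75 x 20 mm. Origin: centre of its underside.
- grit_jar: bystander, loose: closed jar, 60 mm across, 85 mm high. Origin: centre of its underside.
- water_bottle: bystander, loose: white plastic bottle, 60 mm across, 170 mm high. Origin: centre of its underside.
- dop_cup: bystander, loose: white ceramic cup, 72 mm across, 85 mm high. Origin: centre of its underside.
- brush: bystander, loose: hand brush lying flat. Origin: on its underside, near the middle.
- screwdriver: bystander, loose: screwdriver lying flat. Origin: on its underside, near the middle.
There are look-alikes about, which are no part of the job. What is shaped like the long_box but blue is not meant.

How it is judged:
On the way, in this order (a step that is already met when the one before it is completed fails the run):
1. the long case is shut while the square case is still shut (value of joint long_lid below 0.06 rad and value of joint square_lid below 0.1 rad), for 0.2 s.
2. the square case's lid is past its balance point (value of joint square_lid above 1.65 rad), for 0.2 s.
At the end, for the whole second after the job is handed in: The long case is shut (lid under 0.06 rad), the square case's lid leans back at rest beyond 1.75 rad, and both cases stand flat and still on the bench (value of joint long_lid below 0.06 rad and value of joint square_lid above 1.75 rad and velocity of joint square_lid between -0.1 and 0.1 rad/s and angle between each of long_box, square_box's own z axis and vertical below 0.05 rad and linear speed of each of long_box, square_box below 0.02 m/s); the robot touches nothing.
It fails at once if both cases open at once (value of joint each of long_lid, square_lid above 0.25 rad).
It fails at once if a case lifted off the bench (8 mm) or tipped (0.12 rad) (height (world z) of any of long_box, square_box above 0.008 m or angle between any of long_box, square_box's own z axis and vertical above 0.12 rad).
It fails at once if a case shoved more than 30 mm (distance of any of long_box, square_box from where it was at the start of the episode above 0.03 m).
It fails at once if a bystander displaced more than 25 mm (distance of any of rough_stone, cabochon, stone_tray, grit_jar, water_bottle, dop_cup, brush, screwdriver from where it was at the start of the episode above 0.025 m).
It also fails if it takes over 56 s, if anything falls off the work surface, if the arm or the gripper's body presses on something with over 40 N, if the wrist force passes 120 N, or if a joint passes its speed limit or range.

## Working session

There is one attempt and no reset: what is moved stays moved. The work goes in short steps, Python scripts to look and compute and a tool call to move; the robot and the scene stay as the last step left them, time stands still between calls to the robot, and variables do not carry over. Pictures are saved under pics/ and viewed, about 8 in all and at most 12, crops included, and the job is handed in when it is done.

Besides the shell and the picture viewer there is one more tool, called after ">>>" as name(argument=value, ...) on one line, values as JSON. play_rows: Moves the arm, as the interface text tells. Its arguments: {"type":"object","properties":{"targets":{"type":"array","items":{"type":"array","items":{"type":"array","items":{"type":"number"}}}},"grip":{"type":"number"},"newtons":{"type":"number"}},"required":["targets"]}

```bash
ls; mkdir -p pics; cat > h.py <<'E'
import numpy as np,cv2
from station import arm,cams,job_done,finder
from scipy.spatial.transform import Rotation as R
def cam(n):
    p=cams.camera_params(n); K=np.array(p["intrinsics"]);return K,np.array(p["position"]),p["attitude"]
def rot(a):
    a=np.array(a,float)
    return a if a.shape==(3,3) else R.from_euler('xyz',a).as_matrix()
def cloud(n,d):
    K,p,a=cam(n);v,u=np.mgrid[:480,:640]
    c=np.stack([(u-K[0,2])/K[0,0]*d,(v-K[1,2])/K[1,1]*d,d],-1)
    return c@rot(a).T+p
def save(n,f): 
    im,d=cams.grab_frame(n);cv2.imwrite(f,im[:,:,::-1]);return im,d
E
python3 - <<'E'
from h import *
s=arm.get_state();print({k:np.round(v,3) for k,v in s.items()},arm.tcp_to_tips)
ims=[]
for n in("scene","top"):
    im,d=save(n,f"pics/{n}0.png");np.savez(f"pics/{n}0.npz",im=im,d=d);print(cam(n))
    for q in("long_box","square_box","long_tab","square_tab","long_lid","square_lid"):
        print(n,q,[(np.round(r["xyz"],3).tolist(),round(float(r["score"]),2)) for r in finder.find_in(n,q)[:4]])
E
```

```text
pics
{'t': np.float64(0.0), 'q': array([-0.979,  0.359,  0.011, -0.   , -1.224, -0.288]), 'qd': array([ 0.   , -0.001, -0.   ,  0.001, -0.003, -0.   ]), 'joint_efforts': array([-1.0000e-03, -5.8271e+01,  2.9306e+01,  6.9970e+00,  7.0000e-03,
       -0.0000e+00]), 'eef_pos': array([ 0.202, -0.644,  0.404]), 'ee_rot': array([ 3.14 , -0.   , -2.838]), 'force': array([-0.046,  0.231, -0.317]), 'moment': array([-0.012,  0.016,  0.031]), 'width': np.float64(0.088)} 0.1781
(array([[504.08344274,   0.        , 322.34489791],
       [  0.        , 504.08344274, 242.56371629],
       [  0.        ,   0.        ,   1.        ]]), array([0.93038096, 0.6480637 , 0.7945025 ]), array([-2.28073552,  0.01725104,  2.56551151]))
scene long_box [([0.53, -0.219, 0.074], 0.82), ([0.514, 0.221, 0.093], 0.74), ([0.549, -0.465, 0.076], 0.7), ([0.224, -0.322, 0.078], 0.6)]
scene square_box [([0.524, 0.243, 0.094], 0.72)]
scene long_tab [([0.216, -0.338, 0.079], 0.68), ([0.546, -0.501, 0.078], 0.66), ([0.498, -0.203, 0.129], 0.64)]
scene square_tab [([0.511, 0.218, 0.095], 0.88)]
scene long_lid [([0.217, -0.33
[... 269 characters left out ...]
 [  0.        ,   0.        ,   1.        ]]), array([ 0.39301445, -0.07584303,  1.46989344]), array([-3.05473471, -0.00545777, -1.59115309]))
top long_box [([0.544, -0.505, 0.085], 0.8), ([0.205, -0.34, 0.079], 0.58), ([0.512, -0.268, 0.061], 0.57), ([0.504, 0.216, 0.093], 0.17)]
top square_box [([0.505, 0.213, 0.094], 0.76), ([0.769, -0.246, 0.048], 0.67)]
top long_tab [([0.54, -0.508, 0.076], 0.86), ([0.209, -0.341, 0.079], 0.73), ([0.744, 0.237, 0.11], 0.7), ([0.495, -0.208, 0.154], 0.66)]
top square_tab [([0.511, 0.212, 0.092], 0.94)]
top long_lid [([0.495, -0.205, 0.153], 0.85), ([0.543, -0.509, 0.08], 0.7), ([0.211, -0.342, 0.078], 0.56)]
top square_lid [([0.506, 0.211, 0.094], 0.78)]
```

View pics/scene0.png

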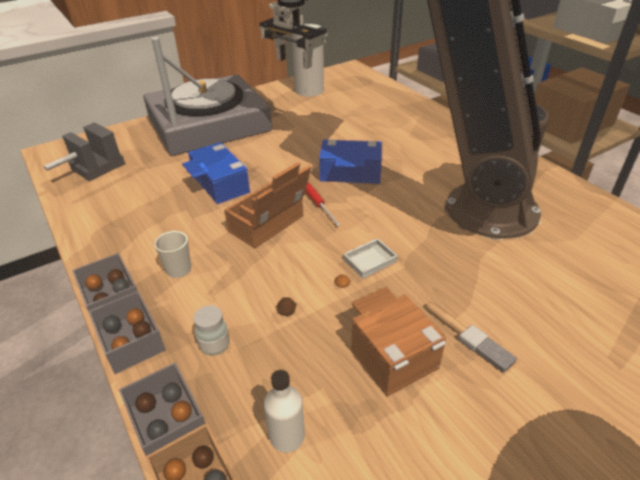

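View pics/top0.png

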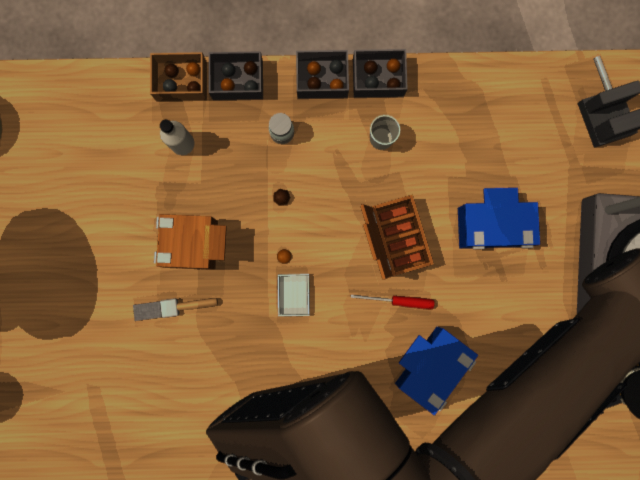

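Scene view: the wooden open case is at (268,208) and the wooden square case at (398,335). The blue look-alikes are at (218,170) and (350,160). 
Top view: the candidates for the long case are wooden (397,237), blue (500,218) and blue (437,370), so I choose the wooden one. The square case is the only one of its kind, at (190,241), with its tab to the right. Next I'll fit poses and check the choice in a close crop.

```bash
cat > fit.py <<'E'
from h import *
def rects(tag):
    for n in("top","scene"):
        z=np.load(f"pics/{n}{tag}.npz");P=cloud(n,z["d"]);
        for nm,c,zl,zh,r in(("sq",(.505,.213),.080,.105,.12),("longrim",(.512,-.268),.06,.08,.13),("longlid",(.50,-.2),.1,.25,.13)):
            m=(z["d"]>0)&(P[...,2]>zl)&(P[...,2]<zh)&(np.hypot(P[...,0]-c[0],P[...,1]-c[1])<r)
            Q=P[m]
            if len(Q)<20: continue
            b=cv2.minAreaRect(Q[:,:2].astype(np.float32));
            print(n,nm,len(Q),"zmed",Q[:,2].mean().round(4),Q[:,2].min().round(3),Q[:,2].max().round(3),"rect c",np.round(b[0],4),"size",np.round(b[1],4),"ang",round(b[2],2))
            np.save(f"pics/{n}_{nm}.npy",Q)
if __name__=="__main__":
    rects("0")
    im=np.load("pics/top0.npz")["im"]
    a=cv2.resize(im[180:290,140:240],None,fx=4,fy=4,interpolation=cv2.INTER_CUBIC);b=cv2.resize(im[180:290,350:450],None,fx=4,fy=4,interpolation=cv2.INTER_CUBIC)
    cv2.imwrite("pics/crop1.png",np.hstack([a,b])[:,:,::-1])
    Q=np.load("pics/top_sq.npy")
    # yaw scan: project
    for deg in np.arange(84,97,1.5):
        t=np.radians(deg);ux=np.array([np.cos(t),np.sin(t)]);uy=np.array([-ux[1],ux[0]])
        a=Q[:,:2]@ux;b=Q[:,:2]@uy;lo=a.min();tb=b[a<lo+.025]
        print(deg,"x ext",np.ptp(np.percentile(a,[.5,99.5])).round(4),"y ext",np.ptp(np.percentile(b,[.5,99.5])).round(4),"tab ext",np.ptp(tb).round(4),"tabc-lidc",((tb.max()+tb.min())/2-(b.max()+b.min())/2).round(4))
E
python3 fit.py
```

```text
top sq 3367 zmed 0.0932 0.08 0.104 rect c [0.5078 0.2107] size [0.1623 0.1203] ang 86.28
top longrim 1055 zmed 0.0683 0.06 0.08 rect c [ 0.5142 -0.2772] size [0.1701 0.104 ] ang 14.77
top longlid 756 zmed 0.1571 0.1 0.205 rect c [ 0.4943 -0.2047] size [0.1694 0.0367] ang 14.61
scene sq 4589 zmed 0.0924 0.08 0.098 rect c [0.5089 0.2122] size [0.1634 0.1216] ang 86.5
scene longrim 601 zmed 0.0685 0.06 0.08 rect c [ 0.5161 -0.2709] size [0.1703 0.1157] ang 15.54
scene longlid 1411 zmed 0.1477 0.1 0.202 rect c [ 0.4953 -0.1993] size [0.1719 0.0349] ang 14.22
84.0 x ext 0.1593 y ext 0.1198 tab ext 0.0804 tabc-lidc -0.0042
85.5 x ext 0.1588 y ext 0.1189 tab ext 0.0806 tabc-lidc -0.002
87.0 x ext 0.1592 y ext 0.1186 tab ext 0.0807 tabc-lidc 0.0006
88.5 x ext 0.1596 y ext 0.1189 tab ext 0.0808 tabc-lidc 0.0029
90.0 x ext 0.1604 y ext 0.1205 tab ext 0.0809 tabc-lidc 0.0051
91.5 x ext 0.1615 y ext 0.1222 tab ext 0.0809 tabc-lidc 0.0073
93.0 x ext 0.1623 y ext 0.1241 tab ext 0.0811 tabc-lidc 0.0093
94.5 x ext 0.1632 y ext 0.1262 tab ext 0.0813 tabc-lidc 0.0114
96.0 x ext 0.1642 y ext 0.1281 tab ext 0.0815 tabc-lidc 0.0134
```

View pics/crop1.png

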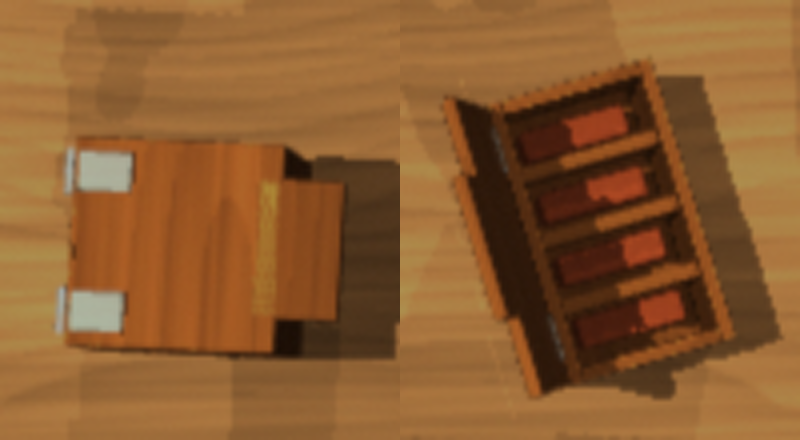

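The crop confirms both choices. The left half is the square case, with its tab towards -y. The right half is the open wooden long case, with its lid leaning towards +y. The fits give square yaw of about 86.4° and long yaw of about 104.7°, and the measured sizes agree with those given.

```bash
cat > go.py <<'E'
from h import *
import sys
def shift(tips,yawdeg):
    s=arm.get_state();p=np.array(s["eef_pos"]);M=rot(s["ee_rot"])
    d=M.T@(np.array(tips)+[0,0,arm.tcp_to_tips]-p)
    y=np.degrees(np.arctan2(M[1,0],M[0,0]));t=(y-yawdeg+180)%360-180
    print("t",s["t"],"tips",np.round(p-[0,0,arm.tcp_to_tips],4),"yaw",y.round(2),"-> shift mm",np.round(d*1000,1),"turn",t.round(2),"F",np.round(s["force"],1),"w",s["width"])
if __name__=="__main__":
    a=[float(v) for v in sys.argv[1:]];shift(a[:3],a[3])
E
python3 go.py .48 -.1445 .27 -93.6
```

```text
t 0.7 tips [ 0.2019 -0.6441  0.2266] yaw -162.59 -> shift mm [-414.8  393.5  -43.4] turn -68.99 F [-0.3  0.2 -0.6] w 0.08742331535536511
```

>>> play_rows(targets=[[[-40,0,0,0]]], grip=255)

```text
t: 0.82
eef_pos: [0.2593, -0.6263, 0.4049]
ee_rot: [-3.141, -0.0, -2.843]
force: [1.2, -0.7, -0.6]
width: 0.0819
```

That row was given in mm where metres are needed. The move was clipped to a harmless 60 mm, and I'll use metres from here.

>>> play_rows(targets=[[[-0.03,0.03,-0.045,-10],[-0.07,0.07,-0.045,-20],[-0.11,0.11,-0.045,-30],[-0.15,0.15,-0.045,-40],[-0.19,0.19,-0.045,-50]]])

```text
t: 1.45
eef_pos: [0.3865, -0.3856, 0.45]
ee_rot: [-3.141, -0.0, -1.959]
force: [0.9, -0.9, 0.7]
width: 0.0331
```

```bash
python3 go.py .48 -.1445 .27 -93.6
```

```text
t 1.45 tips [ 0.3865 -0.3856  0.2719] yaw -112.27 -> shift mm [-258.5    4.8    1.9] turn -18.67 F [ 0.9 -0.9  0.7] w 0.033084493792515275
```

>>> play_rows(targets=[[[-0.055,0,0,-9],[-0.11,0,0,-18.7],[-0.165,0.005,0,-18.7],[-0.22,0.005,0,-18.7],[-0.2585,0.005,0,-18.7]]])

```text
t: 2.08
eef_pos: [0.4811, -0.1446, 0.4501]
ee_rot: [-3.141, 0.0, -1.637]
force: [0.6, -0.5, -0.2]
width: 0.0009
```

```bash
python3 go.py .48 -.1445 .175 -93.6; python3 go.py .514 -.275 .175 -93.6
```

```text
t 2.075 tips [ 0.4811 -0.1446  0.272 ] yaw -93.82 -> shift mm [ 0.   1.2 97. ] turn -0.22 F [ 0.6 -0.5 -0.2] w 0.0008793183986711335
t 2.075 tips [ 0.4811 -0.1446  0.272 ] yaw -93.82 -> shift mm [128.  -41.4  97. ] turn -0.22 F [ 0.6 -0.5 -0.2] w 0.0008793183986711335
```

>>> play_rows(targets=[[[0,0,0.05,0],[0,0,0.097,0],[0,0,0.097,0],[0.019,-0.006,0.097,0],[0.038,-0.012,0.097,0]]])

```text
t: 2.7
eef_pos: [0.4911, -0.186, 0.3554]
ee_rot: [-3.138, -0.0, -1.638]
force: [-0.1, 1.0, 1.1]
width: 0.0009
```

>>> play_rows(targets=[[[0.015,-0.005,0,0],[0.03,-0.01,0,0],[0.045,-0.015,0,0],[0.06,-0.02,0,0],[0.07,-0.023,0,0]]])

```text
t: 3.32
eef_pos: [0.5085, -0.2579, 0.3525]
ee_rot: [3.141, -0.0, -1.639]
force: [-0.8, -1.3, -0.1]
width: 0.0004
```

```bash
python3 - <<'E'
from h import *
im,d=save("scene","pics/s1.png")
s=arm.get_state();print(s["t"],s["eef_pos"],s["force"])
cv2.imwrite("pics/s1c.png",cv2.resize(im[80:280,150:400],None,fx=2.5,fy=2.5)[:,:,::-1])
E
```

```text
3.375 [ 0.50870399 -0.2584333   0.35242477] [ 1.15747532 -1.53649929 -0.19433824]
```

View pics/s1c.png

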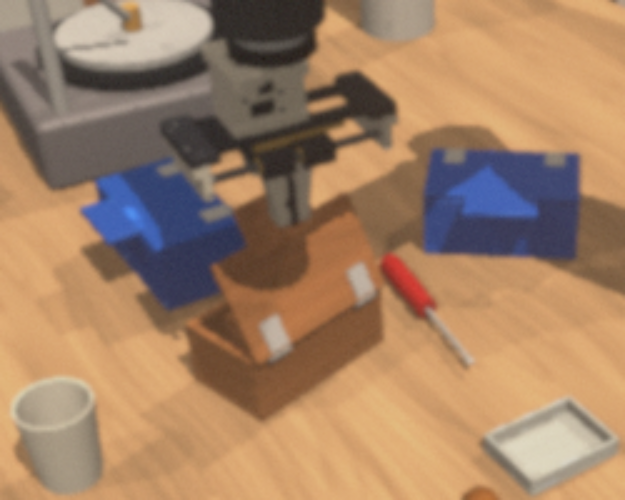

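The lid is well past its balance point in the crop and falling shut. I'll raise the tool, then measure the tab.

>>> play_rows(targets=[[[-0.01,0,-0.05,0],[-0.03,0,-0.1,0],[-0.08,0,-0.1,0],[-0.13,0,-0.1,0],[-0.13,0,-0.1,0]]], grip=0)

```text
t: 4.0
eef_pos: [0.5171, -0.1246, 0.453]
ee_rot: [-3.141, 0.001, -1.635]
force: [0.1, -0.3, 0.7]
width: 0.0449
```

```bash
cat > tab.py <<'E'
from h import *
for n in("top","scene"):
    im,d=save(n,f"pics/{n}2.png");P=cloud(n,d);X,Y,Z=np.moveaxis(P,-1,0)
    L=(d>0)&(np.hypot(X-.512,Y+.268)<.06);print(n,"long z pct",np.percentile(Z[L],[10,50,90]).round(4))
    m=(d>0)&(Z>.085)&(Z<.1)&(np.hypot(X-.508,Y-.2)<.13);Q=P[m][:,:2]
    for deg in (86,86.5,87):
        t=np.radians(deg);ux=np.array([np.cos(t),np.sin(t)]);uy=np.array([-ux[1],ux[0]])
        a=Q@ux;b=Q@uy;lo=np.percentile(a,.5);k=(a>lo+.003)&(a<lo+.028);tb=np.percentile(b[k],[1,99]);c=tb.mean()
        lb=np.percentile(b[(a>lo+.05)],[1,99]).mean();e=lo*ux+c*uy
        print(n,deg,"edge mid",e.round(4),"tab w",np.ptp(tb).round(4),"tabc-lidc",round(c-lb,4),"len",np.ptp(np.percentile(a,[.5,99.5])).round(4))
E
python3 tab.py
```

```text
top long z pct [0.0056 0.0777 0.0818]
top 86 edge mid [0.4584 0.2411] tab w 0.0163 tabc-lidc 0.0113 len 0.0537
top 86.5 edge mid [0.4587 0.2412] tab w 0.0164 tabc-lidc 0.0115 len 0.0535
top 87 edge mid [0.4589 0.2412] tab w 0.0164 tabc-lidc 0.0117 len 0.0533
scene long z pct [0.0063 0.0766 0.0798]
scene 86 edge mid [0.5042 0.1331] tab w 0.0787 tabc-lidc -0.0003 len 0.159
scene 86.5 edge mid [0.5044 0.133 ] tab w 0.0783 tabc-lidc 0.0003 len 0.1592
scene 87 edge mid [0.5046 0.1329] tab w 0.0783 tabc-lidc 0.001 len 0.1595
```

```bash
python3 - <<'E'
from h import *
z=np.load("pics/top0.npz");d=z["d"];P=cloud("top",d);X,Y,Z=np.moveaxis(P,-1,0)
m=(d>0)&(Z>.085)&(Z<.1)&(np.hypot(X-.508,Y-.2)<.13);Q=P[m][:,:2]
for deg in (86,86.5,87):
    t=np.radians(deg);ux=np.array([np.cos(t),np.sin(t)]);uy=np.array([-ux[1],ux[0]])
    a=Q@ux;b=Q@uy;lo=np.percentile(a,.5);k=(a>lo+.003)&(a<lo+.028);tb=np.percentile(b[k],[1,99]);c=tb.mean()
    lb=np.percentile(b[(a>lo+.05)],[1,99]).mean();print(deg,(lo*ux+c*uy).round(4),np.ptp(tb).round(4),round(c-lb,4),np.ptp(np.percentile(a,[.5,99.5])).round(4))
E
```

```text
86 [0.5032 0.1306] 0.0779 -0.0014 0.1586
86.5 [0.5034 0.1307] 0.0778 -0.0007 0.1587
87 [0.5035 0.1307] 0.0778 0.0 0.1588
```

The long lid is shut: its top sits at 0.0775 m against 0.078 expected. Averaging the two cameras puts the square tab's edge mid at about (0.504, 0.132) with yaw 86.6°. 

The tool can only point straight down, so a fingertip can't be hooked under a horizontal tab. Instead I'll straddle the tab with the open fingers, one on each side edge (80 mm tab in an 88 mm opening). I'll hold it with low force and swing it up on its arc.

```bash
python3 go.py .5046 .146 .12 -93.4
```

```text
t 4.1 tips [ 0.5171 -0.1266  0.2747] yaw -93.79 -> shift mm [-271.2   30.5  154.7] turn -0.39 F [-1.1  0.1  0.6] w 0.053154121379204944
```

>>> play_rows(targets=[[[-0.055,0.006,0,-0.4],[-0.11,0.012,0,-0.4],[-0.165,0.018,0,-0.4],[-0.22,0.025,0,-0.4],[-0.271,0.0305,0,-0.4]]])

```text
t: 4.72
eef_pos: [0.5052, 0.1461, 0.4527]
ee_rot: [-3.141, -0.0, -1.633]
force: [0.9, -0.6, -0.7]
width: 0.0873
```

>>> play_rows(targets=[[[0,0,0.05,0],[0,0,0.1,0],[0,0,0.154,0],[0,0,0.154,0]]])

```text
t: 5.22
eef_pos: [0.5042, 0.1436, 0.2952]
ee_rot: [3.135, -0.005, -1.634]
force: [-0.1, -0.1, 0.9]
width: 0.0869
```

```bash
python3 go.py .5046 .146 .078 -93.4; python3 - <<'E'
from h import *
im,d=save("scene","pics/s3.png")
cv2.imwrite("pics/s3c.png",cv2.resize(im[240:420,310:500],None,fx=3.3,fy=3.3,interpolation=cv2.INTER_CUBIC)[:,:,::-1])
E
```

```text
t 5.225 tips [0.5042 0.1436 0.1171] yaw -93.6 -> shift mm [-2.6 -0.5 39.1] turn -0.2 F [-0.1 -0.1  0.9] w 0.08686470107997109
```

View pics/s3c.png

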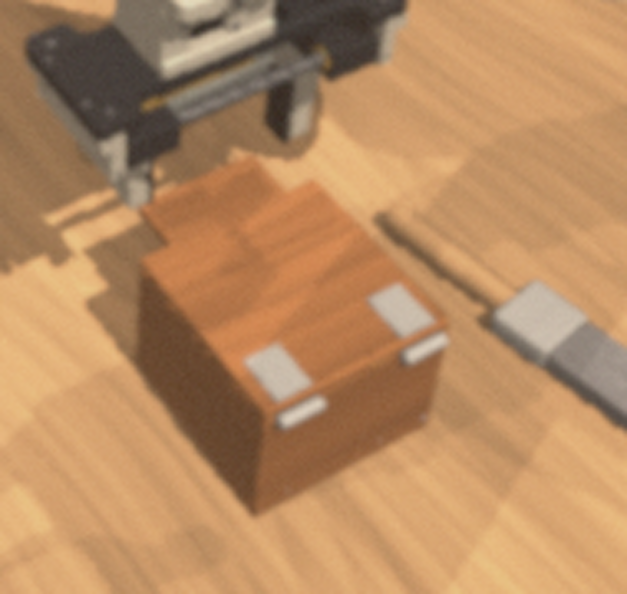

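The crop shows the fingers at (135,185) and (290,110), one on each side of the tab. I'll lower slowly and watch the force.

>>> play_rows(targets=[[[0,0,0,0],[0,0,0.01,0],[0,0,0.016,0],[0,0,0.022,0],[0,0,0.022,0]]])

```text
t: 5.9
eef_pos: [0.5049, 0.1453, 0.2762]
ee_rot: [3.141, -0.001, -1.632]
force: [-0.6, -0.1, 0.7]
width: 0.0878
```

>>> play_rows(targets=[[[0,0,0.006,0],[0,0,0.012,0],[0,0,0.018,0],[0,0,0.018,0]]])

```text
t: 6.4
eef_pos: [0.5049, 0.1452, 0.258]
ee_rot: [3.141, -0.001, -1.632]
force: [0.3, 0.3, -0.4]
width: 0.0875
```

```bash
python3 go.py .5046 .146 .078 -93.4
```

```text
t 6.4 tips [0.5049 0.1452 0.0799] yaw -93.5 -> shift mm [-0.7  0.3  1.9] turn -0.1 F [ 0.3  0.3 -0.4] w 0.08745904962457429
```

>>> play_rows(targets=[[[0,0,0.002,0],[0,0,0.002,0],[0,0,0.002,0],[0,0,0.002,0]]], grip=255, newtons=12)

```text
t: 6.9
eef_pos: [0.5045, 0.1452, 0.2564]
ee_rot: [3.14, -0.001, -1.632]
force: [-5.7, 0.8, -0.2]
width: 0.0799
```

```bash
python3 go.py .5046 .146 .078 -93.4; python3 - <<'E'
import numpy as np
r=.1405;h=.004
for th in (0,.1,.2,.3,.45,.6,.75,.9,1.05,1.2,1.35,1.5,1.6,1.7,1.8,1.85):
    x=-r*np.cos(th)+h*np.sin(th)+r; z=r*np.sin(th)+h*np.cos(th)-h
    print(th,"tool x",round(-x,4),"tool z",round(-z,4))
E
```

```text
t 6.9 tips [0.5045 0.1452 0.0783] yaw -93.5 -> shift mm [-0.8 -0.   0.3] turn -0.1 F [-5.7  0.8 -0.2] w 0.07992906500281537
0 tool x -0.0 tool z -0.0
0.1 tool x -0.0011 tool z -0.014
0.2 tool x -0.0036 tool z -0.0278
0.3 tool x -0.0075 tool z -0.0413
0.45 tool x -0.0157 tool z -0.0607
0.6 tool x -0.0268 tool z -0.0786
0.75 tool x -0.0404 tool z -0.0947
0.9 tool x -0.0563 tool z -0.1085
1.05 tool x -0.0741 tool z -0.1199
1.2 tool x -0.0933 tool z -0.1284
1.35 tool x -0.1136 tool z -0.134
1.5 tool x -0.1346 tool z -0.1364
1.6 tool x -0.1486 tool z -0.1363
1.7 tool x -0.1626 tool z -0.1348
1.8 tool x -0.1763 tool z -0.1319
1.85 tool x -0.1831 tool z -0.13
```

The opening is 79.9 mm, so the tab is held across its full width. Now I'll swing it up its arc.

>>> play_rows(targets=[[[-0.001,0,-0.014,0],[-0.0036,0,-0.0278,0],[-0.0075,0,-0.0413,0],[-0.0157,0,-0.0607,0],[-0.0157,0,-0.0607,0]]])

```text
t: 7.52
eef_pos: [0.5063, 0.1617, 0.3197]
ee_rot: [-3.139, 0.002, -1.631]
force: [-2.7, -1.9, -0.5]
width: 0.0797
```

```bash
python3 go.py .5046 .146 .078 -93.4; python3 - <<'E'
from h import *
im,d=save("scene","pics/s4.png")
cv2.imwrite("pics/s4c.png",cv2.resize(im[220:420,310:500],None,fx=2.8,fy=2.8,interpolation=cv2.INTER_CUBIC)[:,:,::-1])
E
```

```text
t 7.525 tips [0.5063 0.1617 0.1416] yaw -93.43 -> shift mm [15.9  0.9 63.6] turn -0.03 F [-2.7 -1.9 -0.5] w 0.07974095143493003
```

View pics/s4c.png

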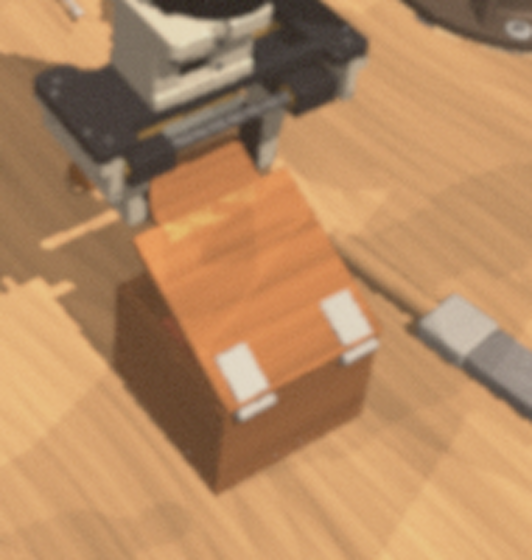

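The crop shows the lid at about 0.45 rad with the tab between the fingers at (200,180), and the box in place. I'll continue.

>>> play_rows(targets=[[[-0.011,0,-0.018,0],[-0.025,0,-0.034,0],[-0.0406,0,-0.0478,0],[-0.0584,0,-0.0592,0],[-0.0776,0,-0.0677,0]]])

```text
t: 8.2
eef_pos: [0.5107, 0.2395, 0.386]
ee_rot: [-3.141, 0.0, -1.632]
force: [-3.7, 0.3, -1.9]
width: 0.0795
```

>>> play_rows(targets=[[[-0.0203,0,-0.0056,0],[-0.0413,0,-0.008,0],[-0.0553,0,-0.0079,0],[-0.0693,0,-0.0064,0],[-0.077,0,-0.005,0]]])

```text
t: 8.82
eef_pos: [0.5157, 0.3172, 0.3907]
ee_rot: [-3.14, 0.001, -1.631]
force: [-4.8, -0.9, 3.1]
width: 0.0803
```

>>> play_rows(targets=[[[-0.003,0,0,0],[-0.003,0,0,0],[-0.003,0,0,0]]])

```text
t: 9.2
eef_pos: [0.5158, 0.3184, 0.3904]
ee_rot: [-3.141, 0.001, -1.632]
force: [-4.2, 1.2, 3.2]
width: 0.0797
```

```bash
python3 go.py .5046 .3 .2 -93.4; python3 - <<'E'
from h import *
im,d=save("scene","pics/s5.png")
cv2.imwrite("pics/s5c.png",cv2.resize(im[200:420,300:500],None,fx=2.7,fy=2.7,interpolation=cv2.INTER_CUBIC)[:,:,::-1])
E
```

```text
t 9.2 tips [0.5158 0.3184 0.2123] yaw -93.49 -> shift mm [19.1 10.1 12.3] turn -0.09 F [-4.2  1.2  3.2] w 0.07965412301474144
```

View pics/s5c.png

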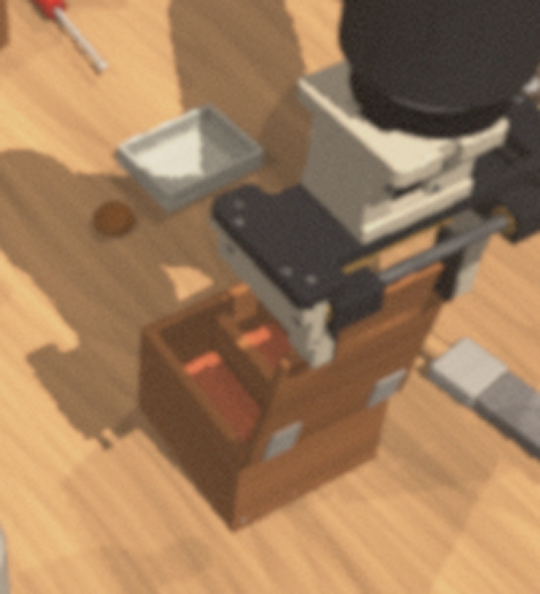

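The grip point is about 31 mm behind the hinge line and 140 mm above it, so the lid is at about 1.78 rad, past the balance point. I'll release and back off straight up.

>>> play_rows(targets=[[[0,0,0,0],[0,0,0,0],[0,0,0,0],[0,0,0,0]]], grip=0)

```text
t: 9.75
eef_pos: [0.5157, 0.3183, 0.39]
ee_rot: [-3.142, -0.0, -1.632]
force: [-0.9, -0.5, 0.6]
width: 0.0875
```

>>> play_rows(targets=[[[0,0,-0.02,0],[0,0,-0.05,0],[0,0,-0.08,0],[0.05,0,-0.08,0],[0.11,0,-0.08,0]]])

```text
t: 10.38
eef_pos: [0.5088, 0.2081, 0.47]
ee_rot: [-3.141, 0.0, -1.63]
force: [0.6, 0.0, 1.4]
width: 0.0874
```

>>> play_rows(targets=[[[0.06,0,0,0],[0.12,0,0,0],[0.18,0,0,0],[0.18,0,0,0],[0.18,0,0,0]]])

```text
t: 11.0
eef_pos: [0.498, 0.0286, 0.4703]
ee_rot: [-3.141, 0.0, -1.633]
force: [0.7, 1.0, -0.9]
width: 0.0879
```

```bash
python3 - <<'E'
from h import *
s=arm.get_state();print(s["t"],s["eef_pos"],s["force"],s["width"])
im,d=save("scene","pics/s6.png");P=cloud("scene",d);X,Y,Z=np.moveaxis(P,-1,0)
L=(d>0)&(np.hypot(X-.512,Y+.268)<.035);print("long z",np.percentile(Z[L],[10,50,90]).round(4))
L=(d>0)&(np.abs(X-.513)<.035)&(Y>.285)&(Y<.36)&(Z>.11);Q=P[L]
if len(Q)>20:
    a=np.polyfit(Q[:,2],Q[:,1],1);print(len(Q),"lid angle",np.pi/2+np.arctan(a[0]),"ztop",Q[:,2].max())
E
```

```text
11.0 [0.49798884 0.02863318 0.47025657] [ 0.66475974  0.95442311 -0.8673622 ] 0.08785287846161104
long z [0.0765 0.0784 0.0801]
1004 lid angle 1.8269307451313093 ztop 0.23474946768827076
```

View pics/s6.png

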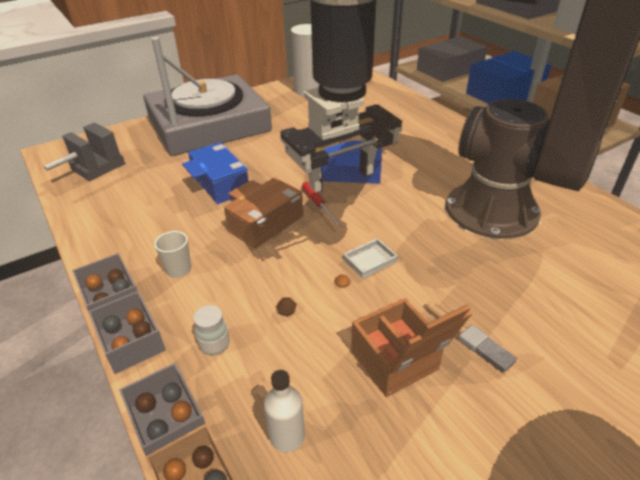

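The long case is shut at (265,210) and the square lid leans back open at (440,330). All bystanders are where they were and the arm is clear.

```bash
python3 -c "
from station import job_done
print(job_done())"
```

```text
the job is handed in; nothing more can be done
None
```

I shut the long case, then opened the square case. The job was handed in at about 11 s of the 56 s allowed; it reports no verdict.

- **Long case:** I pushed the open lid over its balance point from behind with the closed fingertips, and it fell shut. The lid top measures 0.078 m, which matches the expected shut height.
- **Square case:** The lid leans back by itself at about 1.83 rad from a depth fit; its stop is at 1.85 rad.
- **Departure from the task wording:** The square lid was not flipped with a fingertip under the tab. The moves keep the tool pointing straight down, so a fingertip could not get under the level tab. I lightly pinched the tab's side edges at 12 N, swung the lid up its arc to about 1.78 rad, and let go.
- **Other checks:** In the last picture both cases look unmoved, the bystanders are in place and the arm is clear. I judged that by eye and did not measure the cases' positions again. The wrist force at the end of each move never passed about 7 N.
- **Slip:** My first move was given in mm instead of m. It was clipped to about 60 mm in free air and touched nothing.

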